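# Fit the battery pack into the mortar tester

## Robot

A 6-joint arm with a two-finger parallel gripper is mounted at the origin on a cart in front of the work surface, level with it; the furniture and walls round the work are solid. World frame = base frame: x ahead of the robot, y to its left, z up, the work surface at z = 0. Lengths are in m, angles in rad, forces in N, time in s.
With the tool pointing down it reaches from about 0.275 to 1 m from the base axis. Payload 8.4 kg.
Tool frame: the origin (TCP) lies at the very end of the fingers, on their centre line; the grasp point (between the pads) lies 19 mm behind it; z points along the fingers, y is the line along which they close (so a half turn about z gives the same grasp; the last joint's range is limited). The gripper opens to 85 mm and grips with 20 to 120 N. Pads are 22 mm wide; open, the fingers measure 114 mm over their backs; the gripper's body (76 mm by 85 mm) begins 54 mm behind the grasp point. The pads swing forward as they close: fully open they stand 13 mm farther back than shut.
Start: joints at [-1.16, 0.353, 1.633, -0, 1.155, -0.002], TCP at [0.251, -0.573, 0.2] pointing down, gripper open.
Joint ranges: [-2.63, 2.63], [-0.92, 2.1], [0.06, 2.66], [-1.3, 4.44], [0, 2.69], [-3.02, 3.02]. Speed limits (rad/s): [2.22, 2.22, 2.79, 3.14, 3.14, 3.14].

## Interface

Orientations are given as a unit quaternion [w, x, y, z].
In Python, from bench import ctrl, grab_frame, order, search_frame, read_time_s, read_joint_positions, read_joint_velocities, read_joint_efforts, read_tcp_pos, read_tcp_rot, read_wrist_force, read_moment, read_opening, read_gripper_force gives the robot as it stands. Calls block until the motion is done:
- ctrl.move_ptp(position, orientation): joint-space move of the TCP to a pose.
- ctrl.line_to(position, ori=None, max_speed=0.15, max_force=None): straight line of the TCP; ori=None keeps the orientation; max_speed is the mean speed in m/s. With max_force (N) it stops when the force on the tool has changed by that much, and returns True; else False.
- ctrl.move_j(angles): joint-space move.
- ctrl.gripper_to(opening, squeeze=None): finger opening in m; squeeze is the grip in N (None keeps the last); returns when the fingers have stopped.
- ctrl.wait(seconds).
- ctrl.solve_ik(position, orientation): joint angles nearest the present ones, or None.
- grab_frame(name): name is "side" or "top" or "wrist"; returns a dict with "color" (420x560x3 uint8, red, green, blue), "depth" (420x560 float32, m along the optical axis (not along the pixel's ray), 0 where there is no reading), "fx", "fy", "cx", "cy" (pixels), "R" (3x3) and "t" (3): a world point X has camera coordinates R X + t; the wrist camera has in their place "hand_eye" (4x4, takes a point from camera to tool coordinates, whose origin is the TCP and whose axes are the flange's). Camera axes: x right, y down, z forward; pixel columns grow to the right and rows downward; lengths in m; the calibration is good to about 2 mm. The wrist camera is an equidistant fisheye: a pixel r from the principal point sees the ray r / f radians off the axis. A picture is of the moment at which its call begins: read the wrist's pose just before it.
A pose or a line that the arm cannot do raises ctrl.IKError and nothing moves.
- order.job_done(): hands the job in; it is judged then, once.
Trained networks look in a picture, given as the dict that the camera call returned (one of the last four; its "shot" number tells which), for a name from the list of things; names that differ only in an ending like _2 or _b are one class to them, and where a whole thing is asked for, a point or a joint stands for the part that bears it (a point fixed in the world has none). Each returns a list of dicts, best first, with "score" (0 to 1); they miss things now and then, are a little off and sometimes report something else, mostly with a low value. They report only what shows in the picture. A call takes as long as a camera call.
- search_frame(picture, target): "at" ([row, column] in pixels, amid what is visible of it).
Readings, each from a call of its own:
- read_time_s(): time.
- read_joint_positions(): joint angles.
- read_joint_velocities(): joint speeds.
- read_joint_efforts(): joint torques, N m.
- read_tcp_pos(): TCP position.
- read_tcp_rot(): TCP orientation.
- read_wrist_force(): force on the tool from outside, world axes, zero at the start.
- read_moment(): the same for the moment, N m.
- read_opening(): finger opening in m.
- read_gripper_force(): force on a finger pad.
Only numpy, scipy, OpenCV 4.12 (cv2) and the standard library are available. Lean on these libraries where they do the work, as an engineer would, in place of code of your own. Each camera call takes 0.05 s, during which the arm holds its last target. There are 200 camera calls.

## Task

Fit the battery pack into the bay of the mortar tester: tuck its toe under the steel keeper plate, feeling for the end of the bay, swing it down and press the heel until the red latch snaps over it and the pack stays flush by itself. Do not force it, and leave the calculator and the mortar bars where they are.

Things in the scene. Friction and masses are not known exactly. Their poses are not given: they have to be found in the camera images.
- pack: the battery pack: yellow block with black ends and a black upright grip rib on top. The main block is 108 long (x from -52 to +56), 58 wide (y), 24 high; a lower toe tongue, 18 high, reaches on to x = -64, and a lower heel foot, 14 high, to x = +64 (both 58 wide; 128 overall). Origin: centre of the flat underside (the toe and heel ends are 64 from it); x runs from toe to heel, z up. About 0.35 kg
- grip (a point): middle of the pack's grip rib, 40 above the pack's underside. The rib is 52 long (pack x from -34 to +18) and stands from 24 to 48 above the underside; its waist, the middle 30 (x from -23 to +7), is 18 wide (y), the two ends are 26 wide, so that fingers in the waist cannot slip along it. Axes as the pack
- pad (a point): centre of the ribbed press pad on top of the heel end of the pack, 24 above its underside and 40 from its origin toward the heel. Axes as the pack
- tester: the mortar tester: light grey bench instrument, 240 deep (x) by 238 wide (y) by 60 high, with display and keys on the right of its deck and the bay on the left; fixed to the bench. Origin: centre of its underside; x points away from its front, z up
- bay (a point): nominal centre of the bay floor, 36 above the bench, 55 left (+y) of the tester's middle; axes as the tester: x from toe end to latch. The dark bay insert with keeper and latch is clamped through slots, so the true bay lies anywhere from 12 before to 12 behind this point along x (y and z are true): feel for it. Inside it is 130 long, 61.5 wide, 24 deep. Home: pack flat on its floor
- keeper (a point): nominal middle of the lower edge of the steel keeper plate that roofs the toe end of the bay insert; it shifts with the insert by up to 12 in x. The plate covers the bay's first 8 from the toe wall (8 nearer the front than this edge), its underside is 20.5 above the bay floor, its top level with the flange
- latch (a joint): spring latch in the heel wall of the bay, red thumb tab (3 high) behind it. 0: sprung out, nose 5.5 over the bay, flat underside 15 above the floor (1 above the seated heel foot), steep ramp on top up to 26; grows (m, up to 0.008) as the heel pushes the nose back into the wall on its way down: 10 to 20 N on the pad. Sprung contacts under the heel lift the pack again unless it is latched
- calculator: dark desk calculator, 120 by 75 by 16, lying near; origin: centre of its underside; to be left alone
- bar_a: grey mortar bar, 160 by 40 by 40, the farther of two, lying; origin: centre of its underside; x along it; to be left alone
- bar_b: grey mortar bar, 160 by 40 by 40, the nearer of two, lying; origin: centre of its underside; x along it; to be left alone

How it is judged:
At the end, for the whole second after the job is handed in: The pack lies latched in the bay, toe under the keeper: within 16 mm of the bay's nominal centre in x, 4 mm in y, underside within 3 mm of the floor, pad at most 3 mm above flush, level within 0.04 rad, the latch sprung out over the heel (under 1.5 mm pushed back), at rest and let go (x of pack in the frame of bay between -0.016 and 0.016 m and y of pack in the frame of bay between -0.004 and 0.004 m and z of pack in the frame of bay between -0.003 and 0.003 m and z of pad in the frame of bay below 0.027 m and angle between the z axis of pack and the z axis of bay, either way round below 0.04 rad and value of joint latch below 0.0015 m and linear speed of pack below 0.01 m/s); the robot touches nothing.
It fails at once if the pack is forced: more than 70 N between it and the tester (contact force between pack and tester above 70 N).
It fails at once if the calculator or a mortar bar is shifted by more than 25 mm (distance of any of calculator, bar_a, bar_b from where it was at the start of the episode above 0.025 m).
It also fails if it takes over 51 s, if anything falls off the work surface, if the arm or the gripper's body presses on something with over 40 N, if the wrist force passes 120 N, or if a joint passes its speed limit or range.

## Working session

There is one attempt and no reset: what is moved stays moved. The work goes in short steps, each a Python script; the robot and the scene stay as the last script left them, time stands still between calls to the robot, and variables do not carry over. Pictures are saved under pics/ and viewed, at most 10 in all, crops included, and the job is handed in when it is done.

```bash
mkdir -p pics; ls; cat > h.py <<'E'
import numpy as np, cv2
from bench import *
def world(p, r, c):
    r=int(round(r)); c=int(round(c)); z=p["depth"][r,c]
    X=np.array([(c-p["cx"])/p["fx"]*z,(r-p["cy"])/p["fy"]*z,z]); return p["R"].T@(X-p["t"])
def cloud(p):
    h,w=p["depth"].shape; v,u=np.mgrid[:h,:w]; z=p["depth"]
    X=np.stack([(u-p["cx"])/p["fx"]*z,(v-p["cy"])/p["fy"]*z,z],-1)
    W=(X-p["t"])@p["R"]; W[z==0]=np.nan; return W
E
python3 - <<'E'
from h import *
np.set_printoptions(precision=4,suppress=True)
for n in("top","side"):
    p=grab_frame(n); np.savez(n+".npz",**p); cv2.imwrite(f"pics/{n}.png",p["color"][...,::-1])
    print(n,-p["R"].T@p["t"],p["R"][2],p["fx"])
    for t in("pack","tester","keeper","latch","calculator","bar_a","grip","pad"):
        for d in search_frame(p,t)[:2]: print(t,round(d["score"],2),np.round(d["at"]),world(p,*d["at"]))
print(read_time_s(),read_tcp_rot())
E
```

```text
pics
top [0.4721 0.0446 0.9178] [ 0.0868 -0.0325 -0.9957] 405.3525341780489
pack 0.59 [258. 196.] [0.4453 0.185  0.0489]
tester 0.65 [223. 388.] [ 0.5262 -0.2238  0.0563]
tester 0.51 [257. 196.] [0.4473 0.1854 0.0472]
keeper 0.58 [223. 389.] [ 0.5261 -0.2253  0.0585]
latch 0.73 [196. 360.] [ 0.5826 -0.1616  0.0635]
calculator 0.61 [272. 261.] [0.4157 0.0471 0.0156]
bar_a 0.94 [169. 236.] [0.6399 0.1059 0.0389]
bar_a 0.91 [142. 235.] [0.6997 0.1095 0.0404]
grip 0.72 [261. 196.] [0.4388 0.1854 0.0453]
pad 0.96 [257. 199.] [0.447  0.1813 0.033 ]
side [0.4962 0.8713 0.844 ] [ 0.0425 -0.7273 -0.685 ] 532.5473319540017
pack 0.78 [288. 322.] [0.4476 0.2095 0.0272]
tester 0.91 [152. 285.] [ 0.5303 -0.2095  0.0443]
latch 0.6 [286. 321.] [0.4493 0.2028 0.0251]
latch 0.45 [156. 261.] [ 0.5875 -0.1686  0.0621]
calculator 0.68 [238. 335.] [0.4154 0.0623 0.0165]
bar_a 0.69 [250. 225.] [0.646  0.1235 0.0393]
bar_a 0.64 [256. 198.] [0.6997 0.1411 0.0391]
grip 0.72 [285. 323.] [0.4452 0.1994 0.0241]
pad 0.77 [288. 322.] [0.4476 0.2095 0.0272]
0.9 [0.     0.9788 0.2049 0.    ]
```

View pics/top.png

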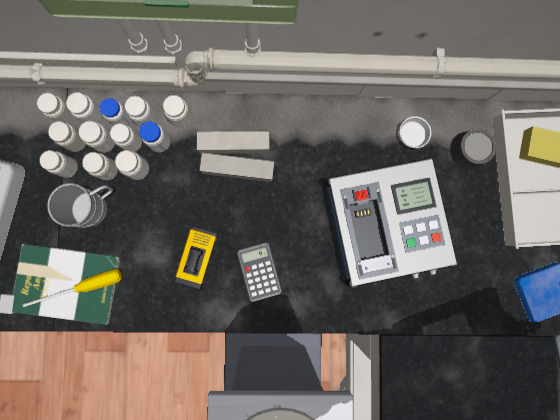

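View pics/side.png

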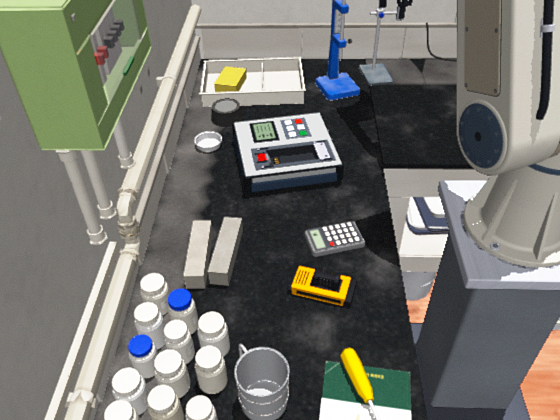

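Top view: the pack is at (258,196), with its long axis from about (285,187) to (231,205). The tester is at (222,392), with its bay running from the keeper at (265,377) to the red latch at (195,361). The calculator lies between them and the bars are behind.

```bash
python3 - <<'E'
from h import *
np.set_printoptions(precision=4,suppress=True)
T=dict(np.load("top.npz")); S=dict(np.load("side.npz"))
a=cv2.resize(T["color"][220:296,170:226],None,fx=7,fy=7,interpolation=cv2.INTER_CUBIC)
b=cv2.resize(T["color"][155:290,325:460],(532,532),interpolation=cv2.INTER_CUBIC)
c=np.hstack([a[:532],np.zeros((532,4,3),np.uint8)]); 
out=np.zeros((532,392+400,3),np.uint8); out[:,:392]=a; out[:400,392:]=cv2.resize(b,(400,400)); cv2.imwrite("pics/crop.png",out[...,::-1])
for n,p in(("T",T),("S",S)):
    W=cloud(p)
    m=(abs(W[...,0]-.445)<.1)&(abs(W[...,1]-.187)<.07)&(W[...,2]>.008)
    q=W[m]; r=cv2.minAreaRect((q[:,:2]*1000).astype(np.float32)); print(n,"pack",r,q[:,2].max(),np.percentile(q[:,2],[20,50,80]))
    m=m&(W[...,2]>.038); q=W[m]; print("rib",cv2.minAreaRect((q[:,:2]*1000).astype(np.float32)),len(q),np.median(q[:,2]))
    m=(abs(W[...,0]-.53)<.18)&(abs(W[...,1]+.22)<.17)&(W[...,2]>.052)&(W[...,2]<.07)
    k,l,st,_=cv2.connectedComponentsWithStats(m.astype(np.uint8)); i=1+st[1:,4].argmax(); q=W[l==i]
    print("tester",cv2.minAreaRect((q[:,:2]*1000).astype(np.float32)),np.median(q[:,2]))
    m=(abs(W[...,0]-.53)<.1)&(abs(W[...,1]+.18)<.07)&(W[...,2]>.03)&(W[...,2]<.045); q=W[m]
    print("floor",cv2.minAreaRect((q[:,:2]*1000).astype(np.float32)),np.median(q[:,2]))
w=grab_frame("wrist"); print({k:(v if np.size(v)<20 else v.shape) for k,v in w.items()})
E
```

```text
T pack ((445.9370422363281, 190.97218322753906), (58.94667434692383, 128.00926208496094), 74.55413818359375) 0.05101387616510976 [0.0207 0.0236 0.0268]
rib ((438.5811767578125, 192.88587951660156), (25.312786102294922, 51.56410217285156), 74.47766876220703) 258 0.04720880708946493
tester ((530.057861328125, -233.0095672607422), (243.66490173339844, 241.3984832763672), 12.187216758728027) 0.05825478054779027
floor ((503.5389404296875, -166.34033203125), (131.8173370361328, 96.1152572631836), 12.055072784423828) 0.036096695761860725
S pack ((447.0444641113281, 191.21273803710938), (61.727638244628906, 128.3023223876953), 74.22953796386719) 0.051695703202561935 [0.0176 0.0231 0.0316]
rib ((439.4438781738281, 194.34910583496094), (24.954879760742188, 51.73042297363281), 75.47657775878906) 288 0.04639930860427091
tester ((531.2985229492188, -231.7227783203125), (243.28587341308594, 244.08314514160156), 12.317399024963379) 0.057976793374411716
floor ((510.7056579589844, -166.91775512695312), (143.4508514404297, 107.14481353759766), 10.461650848388672) 0.03667283260880091
{'color': (420, 560, 3), 'depth': (420, 560), 'fx': 325.19226210127806, 'fy': 325.19226210127806, 'cx': 280.0288248262255, 'cy': 214.90068416139718, 'hand_eye': array([[ 0.0006, -0.9483, -0.3174,  0.0812],
       [ 1.    ,  0.0005,  0.0004,  0.0003],
       [-0.0002, -0.3174,  0.9483, -0.1746],
       [ 0.    ,  0.    ,  0.    ,  1.    ]]), 'shot': 3}
```

View pics/crop.png

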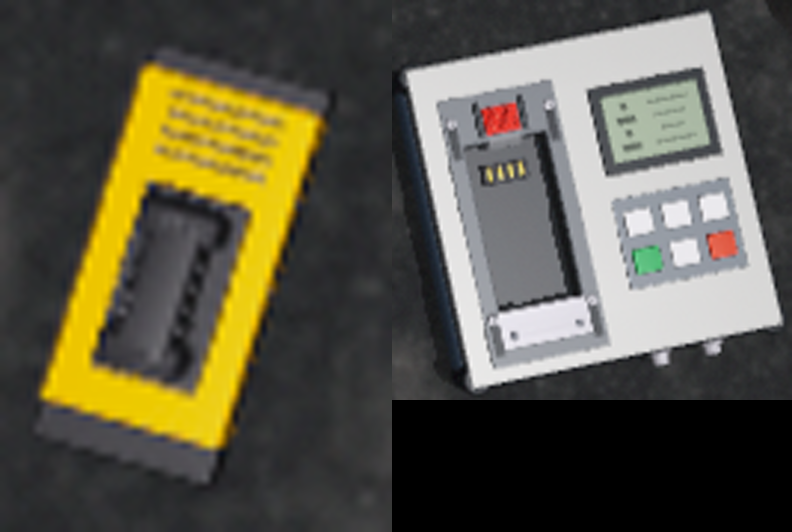

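The crop shows the ribbed pad on the pack's far end, so the heel points away from the robot and the pack's yaw is about -15.5°. The tester's yaw is about +12.2°, with the white keeper at its front and the red latch at the back. Next I'll look closely at the bay and the pack with the wrist camera.

```bash
cat >> h.py <<'E'
from scipy.spatial.transform import Rotation as Ro
def quat(a,tilt=0,tool_sign=-1):
    """pack yaw a, heel raised by tilt; tool x along -pack x (camera on toe side). Returns wxyz"""
    Rp=Ro.from_euler("z",a)*Ro.from_euler("y",-tilt)
    q=(Rp*Ro.from_euler("z",np.pi)*Ro.from_euler("x",np.pi)).as_quat(); return [q[3],q[0],q[1],q[2]]
def wgrab():
    P=np.array(read_tcp_pos()); q=read_tcp_rot(); Rt=Ro.from_quat([q[1],q[2],q[3],q[0]]).as_matrix()
    p=grab_frame("wrist"); H=np.array(p["hand_eye"]); p["Rw"]=Rt@H[:3,:3]; p["tw"]=Rt@H[:3,3]+P; return p
def wcloud(p):
    h,w=p["depth"].shape; v,u=np.mgrid[:h,:w]; x=(u-p["cx"])/p["fx"]; y=(v-p["cy"])/p["fy"]; th=np.hypot(x,y)+1e-9
    z=p["depth"]; s=np.tan(np.minimum(th,1.5))/th*z; W=np.stack([x*s,y*s,z],-1)@p["Rw"].T+p["tw"]; W[(z==0)|(th>1.2)]=np.nan; return W
def ortho(p,o,yaw,z,hx,hy,mm=.5):
    """rectified picture of plane z: up=+x of frame (o,yaw), left=+y"""
    xs=np.arange(hx,-hx,-mm)/1e3; ys=np.arange(hy,-hy,-mm)/1e3; Y,X=np.meshgrid(ys,xs); c,s=np.cos(yaw),np.sin(yaw)
    W=np.stack([o[0]+c*X-s*Y,o[1]+s*X+c*Y,np.full_like(X,z)],-1); C=(W-p["tw"])@p["Rw"]
    r=np.hypot(C[...,0],C[...,1]); k=np.arctan2(r,C[...,2])/(r+1e-9)*p["fx"]
    return cv2.remap(p["color"],(p["cx"]+C[...,0]*k).astype(np.float32),(p["cy"]+C[...,1]*k).astype(np.float32),cv2.INTER_LINEAR)
def rect(q): return cv2.minAreaRect((q[:,:2]*1000).astype(np.float32))
E
python3 - <<'E'
from h import *
import pickle
np.set_printoptions(precision=4,suppress=True)
ty=np.radians(12.2)
for n,o,yaw,zz in(("bay",(.519,-.1786),ty,.06),("pack",(.4465,.1911),np.radians(-15.6),.024)):
    ctrl.move_ptp([o[0],o[1],.17 if n=="bay" else .14],quat(yaw)); p=wgrab(); pickle.dump(p,open(n+".pkl","wb"))
    cv2.imwrite(f"pics/{n}.png",ortho(p,o,yaw,zz,110,90 if n=="bay" else 60)[...,::-1])
    W=wcloud(p)
    if n=="bay":
        m=(abs(W[...,0]-.53)<.18)&(abs(W[...,1]+.22)<.17)&(W[...,2]>.056)&(W[...,2]<.064); k,l,st,_=cv2.connectedComponentsWithStats(m.astype(np.uint8)); q=W[l==1+st[1:,4].argmax()]
        print("tester",rect(q),np.median(q[:,2]))
        c,s=np.cos(ty),np.sin(ty); d=W[...,:2]-o; X=d@[c,s]; Y=d@[-s,c]
        f=(abs(X)<75)&(abs(Y)<.036)&(abs(X)<.08)&(abs(W[...,2]-.036)<.004)
        print("floor X,Y range",np.percentile(X[f],[.5,99.5]),np.percentile(Y[f],[.5,99.5]),np.median(W[f][:,2]))
    else:
        m=(abs(W[...,0]-.445)<.1)&(abs(W[...,1]-.187)<.07)&(W[...,2]>.008); q=W[m]; print(rect(q),np.percentile(q[:,2],[50,99]))
        for lo,hi in((.02,.028),(.042,.052)):
            q=W[m&(W[...,2]>lo)&(W[...,2]<hi)]; print(lo,rect(q),np.median(q[:,2]))
print(read_joint_positions(),read_time_s())
E
python3 -c "
import cv2,numpy as np
a=cv2.imread('pics/bay.png');b=cv2.imread('pics/pack.png');print(a.shape,b.shape)
cv2.imwrite('pics/both.png',np.hstack([a,b]))"
```

```text
tester ((530.7791748046875, -233.89883422851562), (243.30743408203125, 241.11190795898438), 12.18044376373291) 0.05938663148927753
floor X,Y range [-0.0659  0.0538] [-0.0318  0.0292] 0.0372007817708333
((446.4752197265625, 191.33639526367188), (133.28402709960938, 122.60230255126953), 23.303577423095703) [0.2467 0.2747]
0.02 ((443.34161376953125, 192.06951904296875), (58.04876708984375, 117.15991973876953), 74.46749114990234) 0.024712189884779162
0.042 ((438.7944641113281, 193.7183837890625), (25.518123626708984, 50.60721206665039), 74.3087387084961) 0.04832728686454335
[ 0.3997  0.2094  1.9831 -0.0003  0.9487 -0.8979] 4.2917
(440, 360, 3) (440, 240, 3)
```

View pics/both.png

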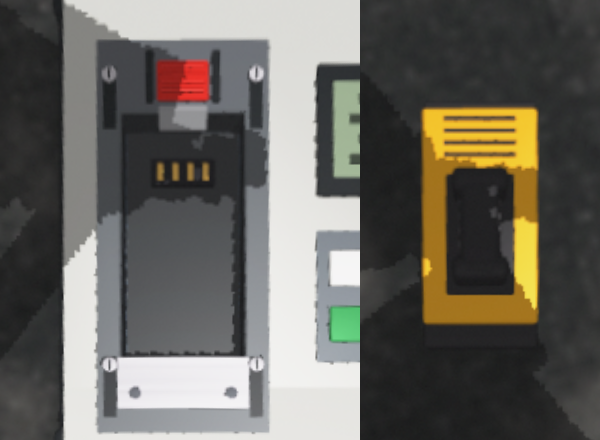

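The rectified view puts the keeper edge at row 355 (x = -67.5 mm from my nominal guess) and the heel wall at row 115 (+52.5 mm). That places the true bay centre about 11.5 mm towards the front and 1.3 mm to the right. The pack's yellow block spans rows 107–324, centred on column 120 of its panel, as predicted. Next step is the grasp.

```bash
python3 - <<'E'
from h import *
np.set_printoptions(precision=4,suppress=True)
a=np.radians(-15.6); g=np.array([.4388,.19325,0])
ctrl.gripper_to(.05,60)
ctrl.line_to(g+[0,0,.07],quat(a),max_speed=.2)
print("touch",ctrl.line_to(g+[0,0,.0275],max_speed=.08,max_force=8),read_tcp_pos())
ctrl.gripper_to(.0,60); print(read_opening(),read_gripper_force(),read_tcp_pos())
f0=np.array(read_wrist_force()); ctrl.line_to(g+[0,0,.16],max_speed=.15)
print(np.array(read_wrist_force())-f0,read_opening())
# pre-place above bay
b=np.radians(12.2); 
for th in(0,10,17): print(th,ctrl.solve_ik([.5,-.18,.12],quat(b,np.radians(th))))
S=grab_frame("side"); T=grab_frame("top")
for n,p in(("S",S),("T",T)):
    W=cloud(p); m=(abs(W[...,0]-.445)<.1)&(abs(W[...,1]-.187)<.06)&(W[...,2]>.12)&(W[...,2]<.165)
    hsv=cv2.cvtColor(p["color"],cv2.COLOR_RGB2HSV); y=m&(hsv[...,0]>18)&(hsv[...,0]<32)&(hsv[...,1]>120); q=W[y]
    u=np.array([np.cos(a),np.sin(a)]); d=q[:,:2]-g[:2]; X=d@u; Y=d@[-u[1],u[0]]
    print(n,len(q),"X",np.percentile(X,[1,99]),"Y",np.percentile(Y,[1,99]),"z",np.percentile(q[:,2],[5,50,95]),"slope",np.polyfit(X,q[:,2],1))
print(read_time_s())
E
```

```text
touch False [0.4391 0.1934 0.0278]
-0.00012097144367429503 0.0 [0.4388 0.1933 0.0276]
[-1.2326  0.9461 -0.4632] 0.00015726904723695258
0 [-0.3484  0.3035  1.907   0.      0.931  -2.1321]
10 [-0.4208  0.2343  2.0218  0.1514  0.75   -2.3085]
17 [-0.4803  0.2001  2.1001  0.3203  0.6352 -2.5031]Traceback (most recent call last):
  File "<stdin>", line 18, in <module>
    return _quantile_unchecked(
        a, q, axis, out, overwrite_input, method, keepdims, weights)
    return _ureduce(a,
                    func=_quantile_ureduce_func,
    ...<5 lines>...
                    overwrite_input=overwrite_input,
                    method=method)
    r = func(a, **kwargs)
    result = _quantile(arr,
                       quantiles=q,
    ...<2 lines>...
                       out=out,
                       weights=wgt)
    slices_having_nans = np.isnan(arr[-1, ...])
                                  ~~~^^^^^^^^^
IndexError: index -1 is out of bounds for axis 0 with size 0
```

The fingers closed to zero, so the grasp missed. I'll look before trying again.

```bash
python3 - <<'E'
from h import *
p=grab_frame("side"); t=grab_frame("top")
W=cloud(t); print(read_tcp_pos(),read_tcp_rot(),read_opening())
w=wgrab(); 
a=cv2.resize(p["color"][150:330,220:440],(440,360)); o=ortho(w,(.4465,.1911),np.radians(-15.6),.024,90,60)
out=np.zeros((360,690,3),np.uint8); out[:,:440]=a; out[:,440:680]=o; cv2.imwrite("pics/miss.png",out[...,::-1])
E
```

```text
[0.43834284 0.19305909 0.15920175] [-6.47533540e-04  1.35726224e-01  9.90746097e-01 -3.80264625e-04] -0.00022398446235521752
```

View pics/miss.png

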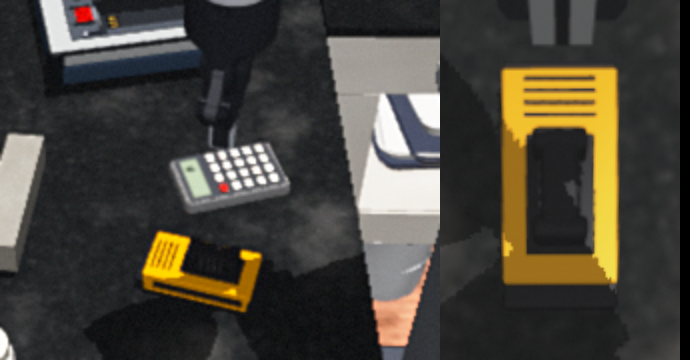

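```bash
python3 - <<'E'
from h import *
np.set_printoptions(precision=4,suppress=True)
print("tcp",read_tcp_pos())
for n in("side","top"):
    p=grab_frame(n); W=cloud(p); P=p["R"]@np.array(read_tcp_pos())+p["t"]; print(n,"tcp px",p["cy"]+p["fy"]*P[1]/P[2],p["cx"]+p["fx"]*P[0]/P[2])
    m=(abs(W[...,0]-.44)<.1)&(abs(W[...,1]-.19)<.1)&(W[...,2]>.1)&(W[...,2]<.2); q=W[m]; print(len(q),q[q[:,2].argsort()[:30]].mean(0) if len(q) else "")
    m=(abs(W[...,0]-.446)<.075)&(abs(W[...,1]-.19)<.06)&(W[...,2]>.008)&(W[...,2]<.06); q=W[m]; print(rect(q)); q=q[q[:,2]>.042]; print("rib",rect(q),len(q),np.median(q[:,2]))
E
```

```text
tcp [0.4384 0.1931 0.1593]
side tcp px 234.39925114828168 329.7075409590555
26 [0.4377 0.1998 0.1953]
((447.0674743652344, 191.75811767578125), (62.594871520996094, 128.18746948242188), 73.87234497070312)
rib ((439.4072570800781, 194.34481811523438), (28.249691009521484, 51.67138671875), 76.63861846923828) 250 0.04632773547484288
top tcp px 263.3231864941759 181.63909917525183
0 
((446.13507080078125, 191.0937957763672), (59.13859558105469, 127.70023345947266), 74.57552337646484)
rib ((447.4809875488281, 189.95297241210938), (25.164958953857422, 32.07691192626953), 76.07655334472656) 148 0.04684873459671414
```

```bash
python3 - <<'E'
from h import *
np.set_printoptions(precision=4,suppress=True)
P=np.array(read_tcp_pos()); w=wgrab(); W=wcloud(w); d=W-P
m=(np.hypot(d[...,0],d[...,1])<.06)&(d[...,2]>-.05)&(d[...,2]<.12); r,c=np.nonzero(m); print("wrist near",m.sum(),d[m].min(0),d[m].max(0), r.max() if len(r) else "",c.min(),c.max())
for z in np.arange(-.03,.1,.01):
    k=m&(d[...,2]>z)&(d[...,2]<=z+.01); print(round(z,3),k.sum(),np.nanmean(d[k],0) if k.any() else "")
s=grab_frame("side"); S=cloud(s); 
out=np.zeros((600,790,3),np.uint8)
out[:,:390]=cv2.resize(s["color"][140:260,290:368],(390,600),interpolation=cv2.INTER_NEAREST); cv2.circle(out,(int((329.7-290)*5),int((234.4-140)*5)),4,(255,0,0),2)
out[:300,390:]=cv2.resize(w["color"],(400,300)); cv2.imwrite("pics/tip.png",out[...,::-1])
E
```

```text
wrist near 29499 [-0.0291 -0.0533  0.0341] [0.0209 0.0598 0.12  ] 419 81 481
-0.03 0 
-0.02 0 
-0.01 0 
0.0 0 
0.01 0 
0.02 0 
0.03 161 [-0.0099  0.0025  0.038 ]
0.04 591 [-0.009   0.0019  0.0454]
0.05 740 [-0.0089  0.0018  0.0551]
0.06 899 [-0.0073  0.0015  0.0658]
0.07 1582 [-0.0088  0.002   0.0767]
0.08 5267 [-0.0062  0.0012  0.0861]
0.09 4212 [-0.0072  0.0015  0.095 ]
```

View pics/tip.png

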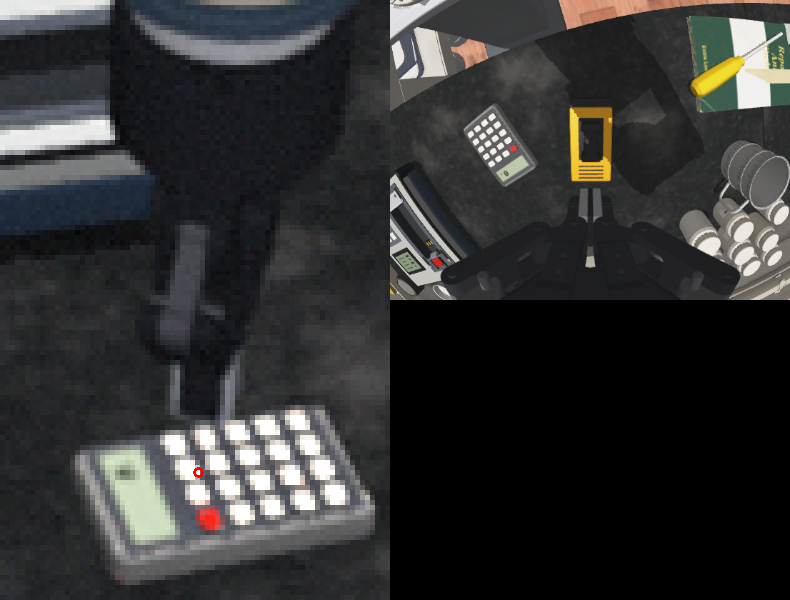

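The side crop shows the real fingertips at about (224,330), roughly 10 px above the projected TCP at (234,330). The wrist depth agrees: the tips stand about 30 mm short of the stated TCP. I'll calibrate by touching the pack's press pad lightly with closed fingers.

```bash
python3 - <<'E'
from h import *
np.set_printoptions(precision=4,suppress=True)
a=np.radians(-15.6); u=np.array([np.cos(a),np.sin(a),0]); o=np.array([.4465,.1911,0]); t=o+.040*u
print(read_time_s())
ctrl.line_to(t+[0,0,.04],quat(a),max_speed=.2)
print(read_wrist_force())
print("touch",ctrl.line_to(t+[0,0,-.02],max_speed=.03,max_force=4),read_tcp_pos(),read_wrist_force(),read_time_s())
ctrl.line_to(t+[0,0,.03],max_speed=.15)
E
```

```text
7.9333
[-0.0324  0.2542  0.5307]
touch True [ 0.485   0.1803 -0.0073] [-2.0501  0.3771  8.8749] 10.1583
```

```bash
python3 - <<'E'
from h import *
import pickle
np.set_printoptions(precision=4,suppress=True)
a=np.radians(-15.6); g=np.array([.4388,.19325,0])
ctrl.gripper_to(.045)
ctrl.line_to(g+[0,0,.035],quat(a),max_speed=.2)
print("touch",ctrl.line_to(g+[0,0,-.0045],max_speed=.08,max_force=8),read_tcp_pos())
ctrl.gripper_to(.0,80); print(read_opening(),read_gripper_force(),read_tcp_pos())
f0=np.array(read_wrist_force()); ctrl.line_to(g+[0,0,.10],max_speed=.15)
print(np.array(read_wrist_force())-f0,read_opening(),read_gripper_force())
P=np.array(read_tcp_pos()); w=wgrab(); pickle.dump(w,open("held.pkl","wb")); W=wcloud(w)
hsv=cv2.cvtColor(w["color"],cv2.COLOR_RGB2HSV); y=(hsv[...,0]>18)&(hsv[...,0]<32)&(hsv[...,1]>120)&(np.linalg.norm(W-P,axis=-1)<.12); q=W[y]-P
u=np.array([np.cos(a),np.sin(a)]); X=q[:,:2]@u; Y=q[:,:2]@[-u[1],u[0]]
t=abs(q[:,2]-np.median(q[:,2]))<.006; X,Y,Z=X[t],Y[t],q[t,2]
print("X",np.percentile(X,[.5,99.5]),"Y",np.percentile(Y,[.5,99.5]),"z",np.median(Z),"plane",np.linalg.lstsq(np.c_[X,Y,1+0*X],Z,rcond=None)[0],rect(np.c_[X,Y]))
z=P[2]+np.median(Z); cv2.imwrite("pics/held.png",np.hstack([cv2.resize(w["color"],(440,330)),ortho(w,P[:2],a,z,82.5,60)])[...,::-1])
print(read_time_s())
E
```

```text
touch False [ 0.439   0.1932 -0.0046]
0.016352681680249923 78.94853711128235 [ 0.4394  0.1935 -0.0039]
[ -0.6843   1.2796 -11.2603] 0.016181437892072822 78.23357105255127
X [-0.044   0.0627] Y [-0.0291  0.0282] z 0.02842022461849085 plane [ 0.0036 -0.      0.0284] ((9.671939849853516, -0.5316867828369141), (108.05140686035156, 58.46062469482422), 0.245804101228714)
13.3583
```

View pics/held.png

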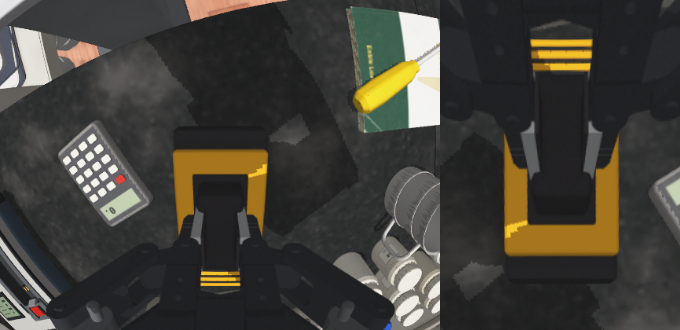

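The pack is held straight. Its origin sits +7.7 mm in x, -0.5 mm in y and +4.4 mm in z from the reported TCP in pack axes. Now I'll tilt it and enter the bay.

```bash
cat >> h.py <<'E'
B=np.array([.5080,-.1823,.036]); BY=np.radians(12.2); OFF=np.array([.0077,-.0005,.0044])
RB=Ro.from_euler("z",BY)
def tcp_for_toe(x,z,th,y=0):
    """TCP pose that puts the toe's lower edge at bay (x,y,z), heel raised th"""
    Rp=RB*Ro.from_euler("y",-th); o=B+RB.apply([x,y,z])+Rp.apply([.064,0,0]); return o-Rp.apply(OFF),quat(BY,th)
def toe_now():
    q=read_tcp_rot(); Rp=Ro.from_quat([q[1],q[2],q[3],q[0]])*(Ro.from_euler("z",np.pi)*Ro.from_euler("x",np.pi)).inv()
    w=np.array(read_tcp_pos())+Rp.apply(OFF)+Rp.apply([-.064,0,0]); return RB.inv().apply(w-B)*1000
def F(): return RB.inv().apply(read_wrist_force())
E
python3 - <<'E'
from h import *
np.set_printoptions(precision=2,suppress=True)
th=np.radians(15); x0=-.0475
ctrl.line_to([.4388,.19325,.15],max_speed=.2)
p,q=tcp_for_toe(x0,.07,th); ctrl.move_ptp(p,q); print(toe_now(),F(),read_joint_positions())
p,q=tcp_for_toe(x0,.012,th); print(ctrl.line_to(p,q,max_speed=.06,max_force=8),toe_now(),F())
W=wcloud(wgrab())
p,q=tcp_for_toe(x0,-.006,th); print("floor",ctrl.line_to(p,q,max_speed=.015,max_force=4),toe_now(),F(),read_opening(),read_time_s())
s=grab_frame("side"); w=grab_frame("wrist"); out=np.zeros((360,800,3),np.uint8)
out[:,:400]=cv2.resize(s["color"][70:214,210:370],(400,360),interpolation=cv2.INTER_CUBIC); out[:300,400:]=cv2.resize(w["color"],(400,300)); cv2.imwrite("pics/in.png",out[...,::-1])
E
```

```text
[-47.71   0.84  69.39] [ 0.71  0.51 -4.35] [-0.45  0.24  2.05  0.26  0.66 -2.42]
False [-47.22  -0.24  12.34] [ 0.19 -0.1  -4.61]
floor True [-47.17  -0.    -0.23] [0.6  1.51 4.81] 0.01612654290206451 17.1583
```

View pics/in.png

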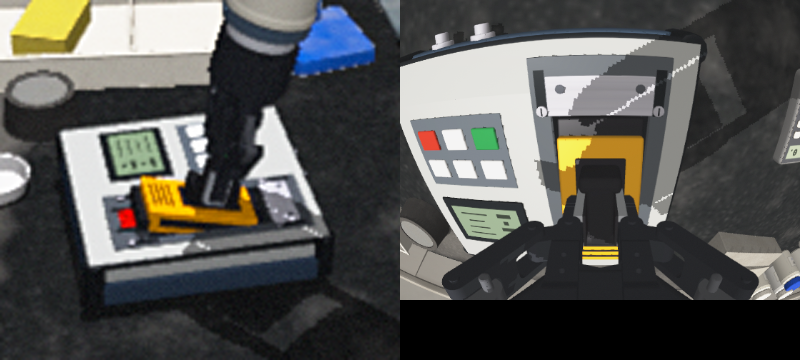

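The toe stands on the bay floor just behind the keeper (wrist view, right panel: keeper at about (590,95), toe at about (600,135)), centred between the walls, with the heel raised over the red latch. Now I'll slide it forward and feel for the end of the bay.

```bash
python3 - <<'E'
from h import *
np.set_printoptions(precision=2,suppress=True)
th=np.radians(15)
p,q=tcp_for_toe(-.0475,.0003,th); ctrl.line_to(p,q,max_speed=.03); print(toe_now(),F())
p,q=tcp_for_toe(-.072,.0003,th); print("wall",ctrl.line_to(p,q,max_speed=.015,max_force=5),toe_now(),F(),read_moment(),read_opening(),read_time_s())
E
```

```text
[-47.64   0.05   0.13] [-0.26 -0.99 -0.81]
wall True [-60.47  -0.02   0.31] [ 4.31  0.86 -2.37] [ 0.17 -0.41 -0.01] 0.01641987393714012 18.4583
```

The wall was felt at x = -60.5 mm, with -59.7 expected, so the toe is fully under the keeper. Now I'll swing down to the latch and release.

```bash
python3 - <<'E'
from h import *
np.set_printoptions(precision=2,suppress=True)
wall=-.0655+.0004
for d in(13,11.5,10):
    th=np.radians(d); p,q=tcp_for_toe(wall+.018*np.sin(th),.0002,th)
    s=ctrl.line_to(p,q,max_speed=.02,max_force=8); print(d,s,toe_now(),F(),read_time_s())
    if s: break
ctrl.gripper_to(.045)
P=np.array(read_tcp_pos()); q=read_tcp_rot(); R=Ro.from_quat([q[1],q[2],q[3],q[0]])
ctrl.line_to(P-R.apply([0,0,.045]),max_speed=.15)
w=wgrab(); s=grab_frame("side"); out=np.zeros((360,800,3),np.uint8); import pickle; pickle.dump(w,open("rel.pkl","wb"))
W=wcloud(w); hsv=cv2.cvtColor(w["color"],cv2.COLOR_RGB2HSV); L=RB.inv().apply((W-B).reshape(-1,3)).reshape(W.shape)
y=(hsv[...,0]>18)&(hsv[...,0]<32)&(hsv[...,1]>120)&(abs(L[...,0])<.09)&(abs(L[...,1])<.045); q=L[y]; q=q[q[:,2]<.07]
k=np.linalg.lstsq(np.c_[q[:,:2],np.ones(len(q))],q[:,2],rcond=None)[0]; print(k,len(q),q.min(0)*1e3,q.max(0)*1e3,np.degrees(np.arctan(k[0])))
out[:,:400]=cv2.resize(s["color"][70:214,210:370],(400,360),interpolation=cv2.INTER_CUBIC); out[:300,400:]=cv2.resize(w["color"],(400,300)); cv2.imwrite("pics/rel.png",out[...,::-1])
print(read_time_s())
E
```

```text
13 False [-60.88   0.08   0.15] [ 2.68  0.17 -0.35] 18.7083
11.5 False [-61.33  -0.1    0.18] [ 1.3  -0.34 -0.79] 18.9583
10 False [-61.75  -0.23   0.4 ] [-1.36 -1.23  4.14] 19.2083
[0.18 0.   0.04] 7522 [-54.22 -31.44   9.67] [61.72 31.31 59.89] 10.180103137649276
20.15
```

View pics/rel.png

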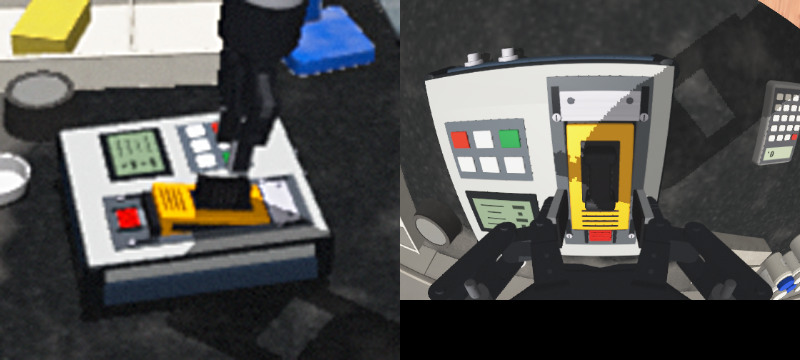

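The pack rests on the latch at about 10°, with its toe under the keeper (right panel: keeper at about (600,105), pack below it, red tab at about (600,236)). Next I'll press the pad with closed fingers.

```bash
cat >> h.py <<'E'
def tcp_pad(d,up=0,e=.031):
    th=np.radians(d); Ry=Ro.from_euler("y",-th); l=np.array([-.0651+.018*np.sin(max(th,0)),0,0])+Ry.apply([.104,0,.024+up-e]); return B+RB.apply(l),quat(BY,th)
E
python3 - <<'E'
from h import *
np.set_printoptions(precision=2,suppress=True)
ctrl.gripper_to(0)
ctrl.line_to(*tcp_pad(10,.05),max_speed=.15)
ctrl.line_to(*tcp_pad(10,.012),max_speed=.1)
f0=F()
print("touch",ctrl.line_to(*tcp_pad(10,-.004),max_speed=.03,max_force=3),F()-f0,RB.inv().apply(np.array(read_tcp_pos())-B)*1e3,tcp_pad(10)[0])
for d in(7.5,5,2.5,1,0,-.7,-1.4):
    s=ctrl.line_to(*tcp_pad(d),max_speed=.025,max_force=28); print(d,s,F()-f0,(RB.inv().apply(np.array(read_tcp_pos())-B)*1e3+[0,0,31]),read_time_s())
    if s or (d<=0 and (F()-f0)[2]>30): break
ctrl.wait(.2)
ctrl.line_to(*tcp_pad(0,.05),max_speed=.15)
w=wgrab(); W=wcloud(w); hsv=cv2.cvtColor(w["color"],cv2.COLOR_RGB2HSV); L=RB.inv().apply((W-B).reshape(-1,3)).reshape(W.shape)
y=(hsv[...,0]>18)&(hsv[...,0]<32)&(hsv[...,1]>120)&(abs(L[...,0])<.09)&(abs(L[...,1])<.045); q=L[y]; q=q[q[:,2]<.06]
k=np.linalg.lstsq(np.c_[q[:,:2],np.ones(len(q))],q[:,2],rcond=None)[0]; print("plane",k*[1,1,1000],len(q),np.percentile(q,[.5,99.5],axis=0)*1e3)
s=grab_frame("side"); out=np.zeros((360,800,3),np.uint8)
out[:,:400]=cv2.resize(s["color"][70:214,210:370],(400,360),interpolation=cv2.INTER_CUBIC); out[:300,400:]=cv2.resize(w["color"],(400,300)); cv2.imwrite("pics/pressed.png",out[...,::-1])
print(read_time_s())
E
```

```text
touch True [-1.3  -0.35 -0.11] [41.98  0.03  9.46] [ 0.55 -0.17  0.05]
7.5 False [-1.8  -0.34  1.93] [41.55 -0.14 37.67] 22.4
5 False [-1.03 -0.24 -1.26] [40.54  0.37 32.73] 22.7333
2.5 False [-1.2   0.5  -1.26] [39.79  0.24 28.3 ] 23.0667
1 False [-3.22  0.54  3.9 ] [39.39  0.01 25.91] 23.325
0 False [ 0.04 -0.54  1.17] [39.22 -0.14 24.06] 23.575
-0.7 False [-4.4   2.36 13.02] [38.89 -0.13 23.64] 23.825
-1.4 False [-8.26  4.27 27.04] [38.55 -0.17 23.57] 24.075
plane [ 0.01  0.   25.03] 9514 [[-51.91 -29.07  15.62]
 [ 54.47  28.57  26.97]]
24.875
```

View pics/pressed.png

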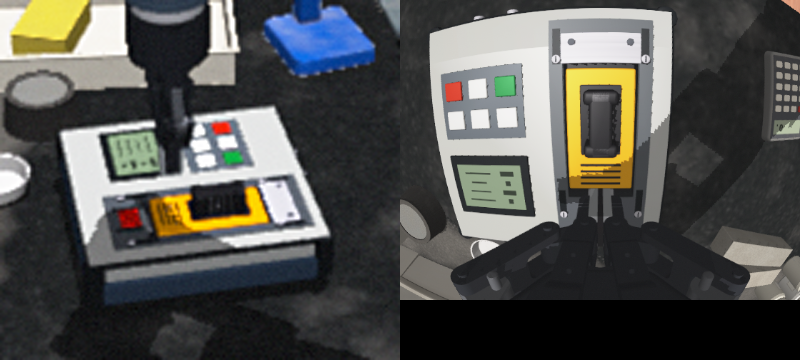

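The pack bottomed at 27 N (pad at 23.6 mm) and stays level and flush after release. The roughly 1 mm heel lift matches the play under the latch nose. The robot is clear, so I'm handing in.

```bash
python3 - <<'E'
from h import *
print(order.job_done(),read_time_s())
E
```

```text
the job is handed in; nothing more can be done
the job is handed in; nothing more can be done
```

I handed the job in with the pack in the bay, toe under the keeper and flush after release. I inferred that the latch caught (pressed to the floor at 27 N, about 1 mm lift afterwards) rather than seeing it, and no verdict came back.

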